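# Roll the breaking dowel onto the red line

### The job

Get the breaking board ready for the next scored strip of glass: with the fingertips on top of the round wooden dowel, roll it sideways across the board until it lies along the red line, centred over it, and leave it at rest there. Roll it rather than drag it, and never pick it up. Leave the glass cutter, the pencil and the solder spool round the board where they are.

Things in the scene. Friction and masses are not known exactly. Their poses are not given: they have to be found in the camera images.
- dowel: Round pale wooden rod, diameter 26 mm, length 130 mm, about 70 g, a green band near each end, lying on the board between the lines, parallel to them within 5 degrees, 40 to 95 mm from the red one. Origin mid-length on its axis (13 mm above the board's face); x along the rod, y and z turn as it rolls. Stops within a few mm when let go. Rolling without slip, a fingertip on its top travels twice as far as the rod.
- red_line: Red line painted on the board, 180 mm long (so it shows beyond both ends of the dowel), 4 mm wide, flat. Origin at its middle on the board's top face; x along the line, y across it in the board's plane, z up. It may be at either side of the dowel. This is where the dowel must lie.
- blue_line: Blue line of the same size and axes, parallel to the red one, on the other side of the dowel; not used now.
- board: Breaking board fixed to the worktop: 190 mm (its x) by 320 mm (its y), pale grey-green rubber face 8 mm above the worktop; at each end in y a dark wooden cleat, 16 mm wide, stands 7 mm above the face, inner side 144 mm from the centre. Origin at the centre of the underside, z up. Lines and dowel lie along its x; the dowel rolls along its y.
- glass_cutter: Glass cutter, 127 mm long, 14 mm thick, pale yellow handle, lying loose beside the board's -y end. Origin at mid length on its underside. Bystander.
- pencil: Red pencil, 151 mm long, 8 mm thick, lying loose beyond the board's far edge. Origin at mid length on its underside. Bystander.
- solder_spool: Grey spool of solder wire standing on its flange, 50 mm across, 38 mm high, loose beside the board's +y end. Origin on its underside near its middle. Bystander.
Mind the look-alikes: they are no part of the job. Of the things shaped like the dowel, the wooden one is meant.

How it is judged (in metres and radians):
On the way, in this order (a step that is already met when the one before it is completed fails the run):
1. the dowel has rolled at least a quarter turn (its start-up side is past horizontal) (angle between dowel's own z axis and vertical above 1.5 rad).
2. the dowel lies over the red line (y of dowel in the frame of red_line between -0.007 and 0.007 m and x of dowel in the frame of red_line between -0.03 and 0.03 m and angle between the x axis of dowel and the x axis of red_line, either way round below 0.175 rad and z of dowel in the frame of red_line between 0.009 and 0.017 m), for 0.2 s.
At the end, for the whole second after the job is handed in: The dowel rests on the board with its middle within 7 mm of the red line across it and 30 mm along it, parallel to it within 10 degrees, at rest; each bystander is within 20 mm of its starting place (all of step 2 and linear speed of dowel below 0.01 m/s and distance of each of glass_cutter, pencil, solder_spool from where it was at the start of the episode below 0.02 m); the robot touches nothing.
It fails at once if the dowel is lifted more than 8 mm off the board (z of dowel in the frame of board above 0.029 m).
It fails at once if a bystander is moved more than 20 mm (distance of any of glass_cutter, pencil, solder_spool from where it was at the start of the episode above 0.02 m).
It also fails if it takes over 51 s, if anything falls off the work surface, if the arm or the gripper's body presses on something with over 40 N, if the wrist force passes 120 N, or if a joint passes its speed limit or range.

### The arm

A 7-joint arm with a two-finger parallel gripper is mounted at the origin on a cart in front of the work surface, level with it; the furniture and walls round the work are solid. World frame = base frame: x ahead of the robot, y to its left, z up, the work surface at z = 0. Lengths are in m, angles in degrees, forces in N, time in s.
With the tool pointing down it reaches from about 0.425 to 0.875 m from the base axis. Payload 9.9 kg.
Tool frame: the origin (TCP) lies midway between the tips of the shut fingers; the grasp point (between the pads) lies 19 mm behind it; z points along the fingers, x is the direction in which the jaws open and shut, and the axes are right-handed (so a half turn about z gives the same grasp; the last joint's range is limited). The gripper opens to 85 mm and grips with 20 to 120 N. Pads are 22 mm wide; open, the fingers measure 114 mm over their backs; the gripper's body (76 mm by 85 mm) begins 54 mm behind the grasp point. The pads swing forward as they close: fully open they stand 13 mm farther back than shut.
Start: joints at [61.891, 32.985, 1.427, 82.34, -0.859, 64.687, -3.237], TCP at [0.267, -0.62, 0.231] pointing down, gripper open.
Joint ranges: [-157.87, 157.87], [-19.46, 123.44], [-87.15, 90], [11.01, 140.99], [-62.26, 242.26], [9.8, 113.94], [-161.44, 161.44]. Speed limits (degrees/s): [127.2, 127.2, 172.46, 172.46, 180, 180, 180].

### API

Orientations are given as [roll, pitch, yaw] about the fixed x, y, z axes, in that order (R = Rz(yaw) Ry(pitch) Rx(roll)).
In Python, from cell import observe, camera, camera_info, hand_in, spot_in gives the robot as it stands.
- The arm moves only by the tool step_arm, never from a script. Its arguments are lists of equal length, an entry for each row: "slide": the shift along the tool's x, y, z in m, a list of three; "turn": the turn, a rotation vector about the tool's x, y, z in degrees, a list of three. A call has 1 to 12 rows; each row is the pose to reach, as a shift and turn from the pose commanded when the call began, along the tool's axes at that moment; what a row does not reach only later rows make up. A row lasts 1/12 s, in which the tool goes at most 41.7 mm and 7.16 degrees, less where a joint would pass 70% of its speed; a pose out of reach is approached as far as the arm can. A call with a gripper value outside its range is refused whole. "claw" is the gripper command: -1 is fully open, 1 is shut, values between are in proportion, set as the call begins (left out, the last holds). The fingers move at their own pace and stop on an object; "squeeze" is the grip in N (left out, the last holds). Time passes only in rows, so rows that repeat a pose let the fingers close. It gives the time, the measured TCP pose, the force and the opening at its end, in the units of the state.
- observe(): the state, without advancing time (a new reading comes with each control period).
- camera(name): name is "scene" or "top" or "wrist"; returns the picture (384x512x3 uint8, blue, green, red); there is no depth.
- camera_info(name): a dict with "vfov" (degrees; the focal length in pixels is half the picture's height over the tangent of half this angle, whatever the lens; pixels are square), "cx", "cy" (the principal point, pixels), "eye" and "attitude" of the camera in the world. Camera axes: x right, y up, looking along -z (the intrinsics and any distortion apply to the point x, -y, -z); pixel columns grow to the right and rows downward; lengths in m; the calibration is good to about 2 mm. A picture is of the moment at which its call begins: read the wrist's pose just before it. camera_info takes no time and is no camera call; for the wrist camera it gives the pose at the moment of the call.
- hand_in(): hands the job in, once; it reports no verdict.
Trained networks look in the newest picture that a camera, given by its name, has taken for a name from the list of things; names that differ only in an ending like _2 or _b are one class to them, and where a whole thing is asked for, a point or a joint stands for the part that bears it (a point fixed in the world has none). Each returns a list of dicts, best first, with "conf" (0 to 1); they miss things now and then, are a little off and sometimes report something else, mostly with a low value. They report only what shows in the picture. A call takes as long as a camera call. They do not tell look-alikes from the thing itself.
- spot_in(target, camera): "box" ([left, top, width, height] in pixels, round what is visible of it).
The state is a dict: "time": time; "joint_pos": joint angles; "joint_vel": joint speeds; "tau": joint torques, N m; "ee_pos": TCP position; "ee_rot": TCP orientation; "ft_force": force on the tool from outside, world axes, zero at the start; "wrist_torque": the same for the moment, N m; "gripper_width": finger opening in m.
Only numpy, scipy, OpenCV 4.12 (cv2) and the standard library are available. Lean on these libraries where they do the work, as an engineer would, in place of code of your own. Each camera call takes 0.05 s, during which the arm holds its last target. There are 200 camera calls.

## Working session

There is one attempt and no reset: what is moved stays moved. The work goes in short steps, Python scripts to look and compute and a tool call to move; the robot and the scene stay as the last step left them, time stands still between calls to the robot, and variables do not carry over. Pictures are saved under pics/ and viewed, about 8 in all and at most 12, crops included, and the job is handed in when it is done.

Besides the shell and the picture viewer there is one more tool, called after "Request:" in YAML: its name, and indented under it one key for each argument. step_arm: Moves the arm, as the interface text tells. Its arguments: {"type":"object","properties":{"slide":{"type":"array"},"turn":{"type":"array"},"claw":{"type":"number"},"squeeze":{"type":"number"}},"required":["slide","turn"]}

```bash
mkdir -p pics; cat > h.py <<'E'
import numpy as np,cv2
from cell import *
E
python3 - <<'E'
from h import *
s=observe();print(s)
for n in("top","scene"):
    im=camera(n);cv2.imwrite(f"pics/{n}0.png",im);print(n,camera_info(n))
for t in("dowel","red_line","blue_line","board"):print(t,spot_in(t,"top"))
E
```

```text
{'time': 0.0, 'joint_pos': array([61.89047465, 33.03169878,  1.42245025, 82.38650142, -0.85904524,
       64.68820425, -3.237     ]), 'joint_vel': array([ 0.02042305,  0.03490426, -0.01982928, -0.06795476, -0.00872018,
        0.14817346, -0.00442019]), 'tau': array([ 3.59506294e-05, -7.65761590e+01,  2.25101441e+00, -2.85975355e+01,
        1.55281147e-02,  1.26843620e-02, -1.14383664e-05]), 'ee_pos': array([ 0.26690919, -0.61948104,  0.23045314]), 'ee_rot': array([ 1.79995213e+02,  9.57252567e-02, -6.66886899e+01]), 'ft_force': array([0.2107942 , 0.21283414, 0.13788445]), 'wrist_torque': array([-0.05879078,  0.01116983, -0.01893345]), 'gripper_width': 0.08555241584933973}
top {'vfov': 46.289404970756564, 'cx': 250.21769047199064, 'cy': 191.4806295229361, 'eye': array([ 0.49649847, -0.07106795,  0.89921588]), 'attitude': array([  6.82214529,   0.88715527, -89.80572673])}
scene {'vfov': 57.818816808720904, 'cx': 256.4493128699021, 'cy': 189.12453701838353, 'eye': array([ 0.13687832, -0.39004604,  0.68890167]), 'attitude': array([ 42.02936717,  -0.52147094, -53.01148902])}
dowel [{'box': [200.8, 251.5, 17.6, 70.3], 'conf': 0.81}, {'box': [246.4, 150.8, 13.3, 70.3], 'conf': 0.72}]
red_line [{'box': [282.9, 144.6, 5.9, 81.8], 'conf': 0.69}]
blue_line []
board [{'box': [165.7, 139.7, 162.0, 97.9], 'conf': 0.77}, {'box': [215.8, 126.5, 71.3, 2.7], 'conf': 0.46}]
```

View pics/top0.png

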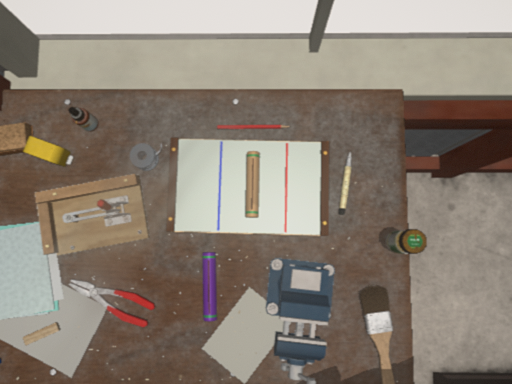

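View pics/scene0.png

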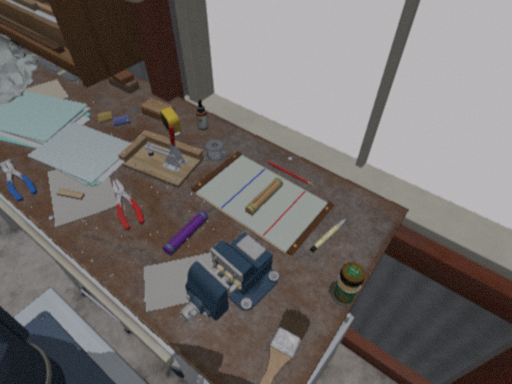

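The top picture shows the wooden dowel at about (252,185), the red line at column 286 to its right (the -y side) and the blue line at column 220. The purple rod at (210,286) is the look-alike. Next I'll measure these.

```bash
cat > h.py <<'E'
import numpy as np,cv2
from cell import *
from scipy.spatial.transform import Rotation as Rn
def ray(n,px,z,info=None):
    """pixels -> world points at height z"""
    i=info or camera_info(n);f=192/np.tan(np.radians(i["vfov"]/2))
    R=Rn.from_euler("xyz",i["attitude"],degrees=True).as_matrix();px=np.atleast_2d(px)
    d=np.c_[(px[:,0]-i["cx"])/f,-(px[:,1]-i["cy"])/f,-np.ones(len(px))]@R.T
    return i["eye"]+d*((z-i["eye"][2])/d[:,2])[:,None]
def masks(im):
    b,g,r=[im[...,k].astype(int) for k in range(3)]
    return dict(red=(r-g>60)&(r-b>60),blue=(b-r>50),wood=(r-b>25)&(r-g>10)|(g-r>25))
def axis(P):
    c=(P.max(0)+P.min(0))/2;m=P.mean(0);v=np.linalg.svd(P-m,full_matrices=False)[2][0]
    v=v*np.sign(v[0]);t=(P-m)@v
    return m+v*(t.max()+t.min())/2,np.degrees(np.arctan2(v[1],v[0])),np.ptp(t),4*np.std((P-m)@np.array([-v[1],v[0],0]))
def report(n,rois,im=None,info=None):
    """rois: name->(l,t,r,b); takes largest blob of each mask"""
    im=camera(n) if im is None else im;M=masks(im);o={}
    for k,(l,t,r,b) in rois.items():
        m=np.zeros(im.shape[:2],np.uint8);m[t:b,l:r]=M[k][t:b,l:r]
        m=cv2.morphologyEx(m,cv2.MORPH_CLOSE,np.ones((5,5)))if k=="wood" else m
        N,L,S,_=cv2.connectedComponentsWithStats(m)
        if N<2: print(k,"none");continue
        j=1+S[1:,4].argmax();ys,xs=np.nonzero(L==j)
        o[k]=axis(ray(n,np.c_[xs,ys],.021 if k=="wood" else .008,info));print(k,S[j],*[np.round(v,4) for v in o[k]])
    if "wood" in o and "red" in o:
        c,a,*_=o["red"];a=np.radians(a);d=o["wood"][0]-c
        print("dowel in red: x %.4f y %.4f ang %.2f"%(d[0]*np.cos(a)+d[1]*np.sin(a),-d[0]*np.sin(a)+d[1]*np.cos(a),o["wood"][1]-o["red"][1]))
    return o
E
python3 - <<'E'
from h import *
report("top",dict(red=(275,137,298,238),blue=(210,137,230,238),wood=(232,143,272,225)))
print(ray("top",[[176,139],[323,140],[321,235],[173,234]],.008))
E
```

```text
red [285 143   3  89 187] [ 0.6133 -0.1281  0.008 ] -1.2889 0.1774 0.0048
blue [217 142   5  88 192] [0.6161 0.0049 0.008 ] -1.3432 0.176 0.0051
wood [246 151  14  66 795] [ 0.6179 -0.0608  0.021 ] -1.1557 0.1299 0.0275
dowel in red: x 0.0031 y 0.0674 ang 0.13
[[ 0.71026256  0.09430061  0.008     ]
 [ 0.70810204 -0.20367233  0.008     ]
 [ 0.51691741 -0.19671737  0.008     ]
 [ 0.51800001  0.09582518  0.008     ]]
```

Request:
step_arm:
  slide:
    - [-0.019,-0.027,0]
    - [-0.038,-0.054,0]
    - [-0.057,-0.081,0]
    - [-0.076,-0.108,0]
    - [-0.095,-0.135,0]
    - [-0.114,-0.162,0]
    - [-0.133,-0.189,0]
    - [-0.152,-0.216,0]
    - [-0.171,-0.243,0]
    - [-0.19,-0.27,0]
    - [-0.19,-0.27,0]
    - [-0.19,-0.27,0]
  turn:
    - [0,0,-6.5]
    - [0,0,-13]
    - [0,0,-19.6]
    - [0,0,-26.2]
    - [0,0,-32.7]
    - [0,0,-39.2]
    - [0,0,-45.8]
    - [0,0,-52.3]
    - [0,0,-58.9]
    - [0,0,-65.4]
    - [0,0,-65.4]
    - [0,0,-65.4]
  claw: 0
  squeeze: 60

```text
time: 1.35
ee_pos: [0.4411, -0.3368, 0.2316]
ee_rot: [-180.0, -0.0, -1.1]
ft_force: [0.2, -1.1, -0.0]
gripper_width: 0.043
```

Request:
step_arm:
  slide:
    - [0.017,-0.029,0]
    - [0.034,-0.058,0]
    - [0.051,-0.087,0]
    - [0.068,-0.116,0]
    - [0.085,-0.145,0.01]
    - [0.102,-0.174,0.03]
    - [0.12,-0.2,0.05]
    - [0.137,-0.23,0.07]
    - [0.154,-0.258,0.09]
    - [0.171,-0.287,0.11]
    - [0.171,-0.287,0.11]
    - [0.171,-0.287,0.11]
  turn:
    - [0,0,0]
    - [0,0,0]
    - [0,0,0]
    - [0,0,0]
    - [0,0,0]
    - [0,0,0]
    - [0,0,0]
    - [0,0,0]
    - [0,0,0]
    - [0,0,0]
    - [0,0,0]
    - [0,0,0]

```text
time: 2.35
ee_pos: [0.6172, -0.0544, 0.1196]
ee_rot: [-180.0, 0.1, -1.2]
ft_force: [1.0, -0.7, 1.4]
gripper_width: 0.0427
```

```bash
python3 - <<'E'
from h import *
s=observe();print(s["ee_pos"],s["ee_rot"]);i=camera_info("wrist");im=camera("wrist");print(i)
cv2.imwrite("pics/w1.png",im)
E
```

```text
[ 0.61720746 -0.05437395  0.1196346 ] [-1.79976930e+02  1.45467759e-01 -1.21157383e+00]
{'vfov': 61.28281870063151, 'cx': 249.64693785325727, 'cy': 190.43283725797457, 'eye': array([0.61905575, 0.02468414, 0.26223535]), 'attitude': array([-18.11082877,   0.09898168,  -1.24561905])}
```

View pics/w1.png

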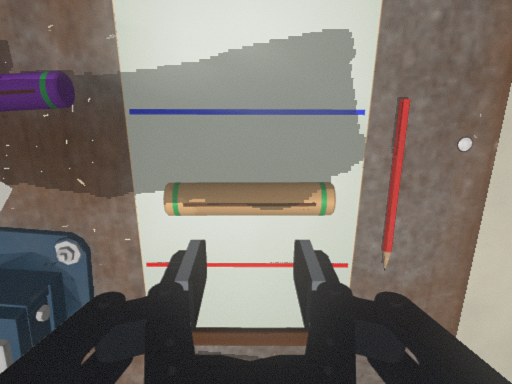

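The wrist view shows the dowel across the picture at (250,199) and the red line at row 265, partly behind the fingertips. The blue line is at row 112. I'll measure once from here.

```bash
python3 - <<'E'
from h import *
report("wrist",dict(red=(140,255,355,275),blue=(120,100,370,122),wood=(155,175,345,225)))
E
```

```text
red [206 260  88   5 429] [ 0.615  -0.1297  0.008 ] -1.5855 0.0779 0.0057
blue [ 129  106  236    6 1152] [0.6161 0.0039 0.008 ] -1.4668 0.1804 0.0044
wood [ 164  179  172   34 5522] [ 0.6166 -0.0624  0.021 ] -1.096 0.1366 0.0313
dowel in red: x -0.0004 y 0.0673 ang 0.49
```

Request:
step_arm:
  slide:
    - [0,0,0.02]
    - [0,0,0.045]
    - [0,0,0.065]
    - [0,0,0.076]
    - [0,0,0.081]
    - [0,0,0.083]
    - [0,0,0.084]
    - [0,0,0.084]
  turn:
    - [0,0,0]
    - [0,0,0]
    - [0,0,0]
    - [0,0,0]
    - [0,0,0]
    - [0,0,0]
    - [0,0,0]
    - [0,0,0]

```text
time: 3.12
ee_pos: [0.6179, -0.0559, 0.0383]
ee_rot: [180.0, -0.1, -1.3]
ft_force: [-0.3, -0.2, -0.2]
gripper_width: 0.0429
```

Request:
step_arm:
  slide:
    - [0,-0.002,0.001]
    - [0,-0.002,0.002]
    - [0,-0.002,0.003]
    - [0,-0.002,0.003]
    - [0,-0.002,0.003]
  turn:
    - [0,0,0]
    - [0,0,0]
    - [0,0,0]
    - [0,0,0]
    - [0,0,0]

```text
time: 3.53
ee_pos: [0.6174, -0.0535, 0.0344]
ee_rot: [180.0, -0.0, -1.3]
ft_force: [0.1, 0.5, 0.2]
gripper_width: 0.043
```

Request:
step_arm:
  slide:
    - [0,0,0.001]
    - [0,0,0.002]
    - [0,0,0.002]
    - [0,0,0.002]
  turn:
    - [0,0,0]
    - [0,0,0]
    - [0,0,0]
    - [0,0,0]

```text
time: 3.87
ee_pos: [0.6174, -0.0536, 0.0323]
ee_rot: [180.0, -0.0, -1.3]
ft_force: [-0.7, -0.4, 0.7]
gripper_width: 0.0426
```

Request:
step_arm:
  slide:
    - [0,0,0.001]
    - [0,0,0.002]
    - [0,0,0.002]
    - [0,0,0.002]
  turn:
    - [0,0,0]
    - [0,0,0]
    - [0,0,0]
    - [0,0,0]

```text
time: 4.2
ee_pos: [0.6176, -0.0535, 0.0319]
ee_rot: [180.0, -0.1, -1.3]
ft_force: [-4.6, 0.7, 17.7]
gripper_width: 0.043
```

Request:
step_arm:
  slide:
    - [0,0.001,-0.0006]
    - [0,0.003,-0.0006]
    - [0,0.006,-0.0006]
    - [0,0.009,-0.0006]
    - [0,0.012,-0.0006]
    - [0,0.015,-0.0006]
    - [0,0.018,-0.0006]
    - [0,0.021,-0.0006]
    - [0,0.024,-0.0006]
    - [0,0.026,-0.0006]
    - [0,0.027,-0.0006]
    - [0,0.027,-0.0006]
  turn:
    - [0,0,0]
    - [0,0,0]
    - [0,0,0]
    - [0,0,0]
    - [0,0,0]
    - [0,0,0]
    - [0,0,0]
    - [0,0,0]
    - [0,0,0]
    - [0,0,0]
    - [0,0,0]
    - [0,0,0]

```text
time: 5.2
ee_pos: [0.617, -0.0809, 0.032]
ee_rot: [180.0, -0.1, -1.3]
ft_force: [-3.3, -1.4, 12.0]
gripper_width: 0.0428
```

```bash
python3 - <<'E'
from h import *
s=observe();print(s["ee_pos"],s["ft_force"]);i=camera_info("wrist");im=camera("wrist")
a=im;t=camera("top");cv2.imwrite("pics/w2.png",np.vstack([a[:300],np.pad(cv2.resize(t[130:245,160:340],None,fx=2.5,fy=2.5),((0,0),(0,62),(0,0)))]))
E
```

```text
[ 0.6170058  -0.08091531  0.0319825 ] [-3.32289089 -1.41579147 11.97072279]
```

View pics/w2.png

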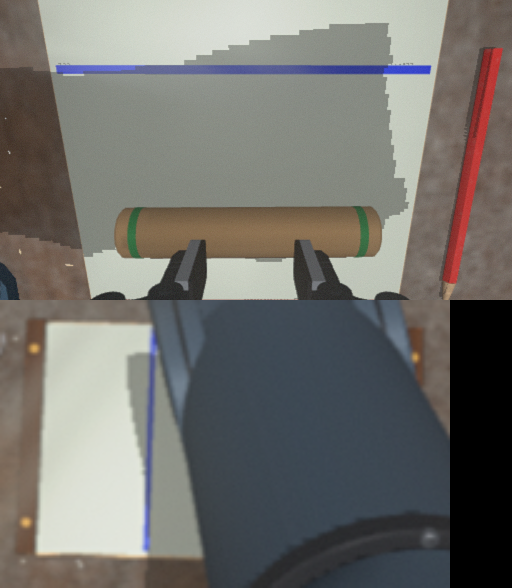

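The wrist half of the picture shows the rod at row about 232, with its dark stripe rolled out of sight and the fingertips on its lower side. I'll measure it against the blue line, excluding the finger columns.

```bash
cat >> h.py <<'E'
def rod(save=None):
    """rod mid-line at board-x of middle, from wrist view; y across vs red (blue - 0.133)"""
    s=observe();i=camera_info("wrist");im=camera("wrist");M=masks(im)
    if save: cv2.imwrite(save,im)
    def big(m):
        N,L,S,_=cv2.connectedComponentsWithStats(m.astype(np.uint8));k=S[1:].copy();k=1+k[:,4].argmax();return L==k,S[k]
    M["wood"][:,:100]=0;M["wood"][:,400:]=0;M["blue"][:,:40]=0;M["blue"][200:]=0
    out={}
    for n,z in(("wood",.021),("blue",.008)):
        m=cv2.morphologyEx(M[n].astype(np.uint8),cv2.MORPH_CLOSE,np.ones((7,7))) if n=="wood" else M[n]
        if not m.any(): print(n,"none");continue
        m,S=big(m);P=[];H=[]
        for c in range(S[0]+6,S[0]+S[2]-6):
            r=np.nonzero(m[:,c])[0]
            if len(r):P.append((c,(r[0]+r[-1])/2));H.append(len(r))
        H=np.array(H);k=H>=np.percentile(H,85)-3;W=ray("wrist",np.array(P)[k],z,i)
        e=ray("wrist",[(S[0],P[0][1]),(S[0]+S[2],P[-1][1])],z,i);a,b=np.polyfit(W[:,0]-.617,W[:,1],1)
        out[n]=(a,b);print(n,S,"x %.4f len %.4f y(.617) %.4f ang %.2f"%(e[:,0].mean(),np.ptp(e[:,0]),b,np.degrees(np.arctan(a))))
    print("ee",s["ee_pos"].round(4),"F",s["ft_force"].round(1),"t",s["time"])
    if len(out)==2: print("to go (blue based) %.4f"%(.133-(out["blue"][1]-out["wood"][1])))
    print("to go (red -.1285) %.4f"%(out["wood"][1]+.1285))
E
python3 -c "
from h import *
rod()"
```

```text
wood [  114   207   268    51 12357] x 0.6162 len 0.1396 y(.617) -0.0748 ang -1.09
blue [ 166   66  265    9 2026] x 0.6425 len 0.1278 y(.617) 0.0051 ang -1.46
ee [ 0.6171 -0.0808  0.032 ] F [-2.9 -0.9 11.9] t 5.3
to go (blue based) 0.0531
to go (red -.1285) 0.0537
```

Request:
step_arm:
  slide:
    - [0,0,-0.004]
    - [0,-0.003,-0.007]
    - [0,-0.009,-0.007]
    - [0,-0.0135,-0.006]
    - [0,-0.0135,-0.003]
    - [0,-0.0135,-0.001]
    - [0,-0.0135,0]
    - [0,-0.0135,0]
  turn:
    - [0,0,0]
    - [0,0,0]
    - [0,0,0]
    - [0,0,0]
    - [0,0,0]
    - [0,0,0]
    - [0,0,0]
    - [0,0,0]

```text
time: 6.02
ee_pos: [0.6172, -0.0665, 0.0319]
ee_rot: [180.0, -0.0, -1.3]
ft_force: [-4.9, 1.0, 16.0]
gripper_width: 0.0427
```

Request:
step_arm:
  slide:
    - [0,0.001,0]
    - [0,0.003,0]
    - [0,0.006,0]
    - [0,0.009,0]
    - [0,0.012,0]
    - [0,0.015,0]
    - [0,0.018,0]
    - [0,0.021,0]
    - [0,0.024,0]
    - [0,0.026,0]
    - [0,0.027,0]
    - [0,0.027,0]
  turn:
    - [0,0,0]
    - [0,0,0]
    - [0,0,0]
    - [0,0,0]
    - [0,0,0]
    - [0,0,0]
    - [0,0,0]
    - [0,0,0]
    - [0,0,0]
    - [0,0,0]
    - [0,0,0]
    - [0,0,0]

```text
time: 7.02
ee_pos: [0.6167, -0.0946, 0.032]
ee_rot: [180.0, -0.0, -1.3]
ft_force: [-4.4, -1.1, 16.0]
gripper_width: 0.0426
```

```bash
python3 -c "
from h import *
rod()"
```

```text
wood [  115   208   267    51 12184] x 0.6161 len 0.1392 y(.617) -0.0892 ang -1.09
blue [  50   34  387   10 3510] x 0.6161 len 0.1812 y(.617) 0.0051 ang -1.38
ee [ 0.6167 -0.0946  0.032 ] F [-4.4 -1.1 16. ] t 7.0167
to go (blue based) 0.0387
to go (red -.1285) 0.0393
```

Request:
step_arm:
  slide:
    - [0,0,-0.004]
    - [0,-0.003,-0.007]
    - [0,-0.009,-0.007]
    - [0,-0.0135,-0.006]
    - [0,-0.0135,-0.003]
    - [0,-0.0135,-0.001]
    - [0,-0.0135,-0.0003]
    - [0,-0.0135,-0.0003]
  turn:
    - [0,0,0]
    - [0,0,0]
    - [0,0,0]
    - [0,0,0]
    - [0,0,0]
    - [0,0,0]
    - [0,0,0]
    - [0,0,0]

```text
time: 7.73
ee_pos: [0.6168, -0.08, 0.0318]
ee_rot: [-180.0, -0.0, -1.3]
ft_force: [-3.8, 1.3, 12.2]
gripper_width: 0.0427
```

Request:
step_arm:
  slide:
    - [0,0.001,0]
    - [0,0.003,0]
    - [0,0.006,0]
    - [0,0.009,0]
    - [0,0.012,0]
    - [0,0.015,0]
    - [0,0.018,0]
    - [0,0.021,0]
    - [0,0.024,0]
    - [0,0.026,0]
    - [0,0.027,0]
    - [0,0.027,0]
  turn:
    - [0,0,0]
    - [0,0,0]
    - [0,0,0]
    - [0,0,0]
    - [0,0,0]
    - [0,0,0]
    - [0,0,0]
    - [0,0,0]
    - [0,0,0]
    - [0,0,0]
    - [0,0,0]
    - [0,0,0]

```text
time: 8.73
ee_pos: [0.6163, -0.1081, 0.032]
ee_rot: [180.0, -0.0, -1.3]
ft_force: [-3.1, 0.1, 12.4]
gripper_width: 0.0426
```

```bash
python3 -c "
from h import *
rod()"
```

```text
wood [  100   210   300    57 13574] x 0.6161 len 0.1614 y(.617) -0.1057 ang -1.23
blue [  45    1  397   10 3958] x 0.6161 len 0.1807 y(.617) 0.0051 ang -1.34
ee [ 0.6163 -0.1081  0.032 ] F [-3.1  0.1 12.4] t 8.7333
to go (blue based) 0.0222
to go (red -.1285) 0.0228
```

Request:
step_arm:
  slide:
    - [0,0,-0.004]
    - [0,-0.003,-0.007]
    - [0,-0.008,-0.007]
    - [0,-0.0115,-0.006]
    - [0,-0.0115,-0.003]
    - [0,-0.0115,-0.001]
    - [0,-0.0115,0]
    - [0,-0.0115,0]
  turn:
    - [0,0,0]
    - [0,0,0]
    - [0,0,0]
    - [0,0,0]
    - [0,0,0]
    - [0,0,0]
    - [0,0,0]
    - [0,0,0]

```text
time: 9.45
ee_pos: [0.6164, -0.0958, 0.0319]
ee_rot: [180.0, -0.0, -1.3]
ft_force: [-3.5, 0.7, 13.8]
gripper_width: 0.0428
```

Request:
step_arm:
  slide:
    - [0,0.001,0]
    - [0,0.003,0]
    - [0,0.006,0]
    - [0,0.009,0]
    - [0,0.012,0]
    - [0,0.015,0]
    - [0,0.018,0]
    - [0,0.021,0]
    - [0,0.023,0]
    - [0,0.024,0]
    - [0,0.024,0]
  turn:
    - [0,0,0]
    - [0,0,0]
    - [0,0,0]
    - [0,0,0]
    - [0,0,0]
    - [0,0,0]
    - [0,0,0]
    - [0,0,0]
    - [0,0,0]
    - [0,0,0]
    - [0,0,0]

```text
time: 10.37
ee_pos: [0.6159, -0.1207, 0.032]
ee_rot: [180.0, -0.0, -1.3]
ft_force: [-3.7, -0.5, 13.9]
gripper_width: 0.0429
```

Request:
step_arm:
  slide:
    - [0,0,-0.006]
    - [0,-0.01,-0.03]
    - [0,-0.03,-0.06]
    - [0,-0.04,-0.08]
    - [0,-0.04,-0.08]
    - [0,-0.04,-0.08]
  turn:
    - [0,0,0]
    - [0,0,0]
    - [0,0,0]
    - [0,0,0]
    - [0,0,0]
    - [0,0,0]

```text
time: 10.87
ee_pos: [0.6174, -0.0794, 0.1122]
ee_rot: [180.0, -0.1, -1.2]
ft_force: [-1.0, -0.6, -1.0]
gripper_width: 0.0425
```

```bash
python3 -c "
from h import *
rod('pics/w3.png')"
```

```text
wood [  100     0   300   301 12098] x 0.6224 len 0.2367 y(.617) -0.1040 ang -2.90
blue [ 120   74  251    6 1273] x 0.6166 len 0.1802 y(.617) 0.0051 ang -1.34
ee [ 0.6174 -0.0794  0.1122] F [-1.  -0.6 -1. ] t 10.8667
to go (blue based) 0.0239
to go (red -.1285) 0.0245
```

View pics/w3.png

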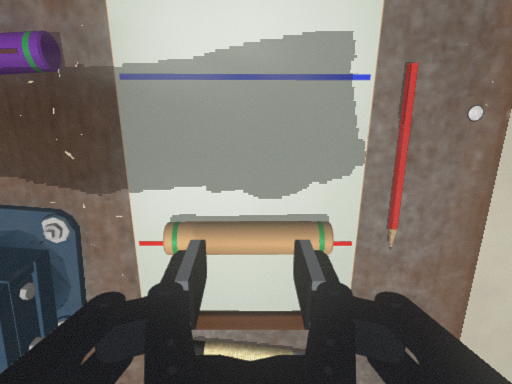

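The wrist view shows the rod at rows 221–255, with the red line showing at both of its ends at row 243.

```bash
python3 - <<'E'
from h import *
i=camera_info("wrist");im=cv2.imread("pics/w3.png")
report("wrist",dict(wood=(162,215,336,260),blue=(110,65,380,85)),im,i)
M=masks(im);w=M["wood"]|M["red"]
for c0,c1 in((210,290),):
    c=np.arange(c0,c1);e=[np.nonzero(w[212:262,k])[0]+212 for k in c];mid=[(a[0]+a[-1])/2 for a in e]
    print("rod mid",e[40][[0,-1]],ray("wrist",np.c_[c,mid],.021,i).mean(0).round(4))
for s in(slice(140,160),slice(337,352)):
    ys,xs=np.nonzero(M["red"][236:250,s]);print("red",ray("wrist",[[xs.mean()+s.start,ys.mean()+236]],.008,i).round(4))
E
```

```text
wood [ 162  221  174   34 4940] [ 0.6147 -0.1162  0.021 ] -1.1762 0.1382 0.032
blue [ 120   74  251    6 1273] [0.6151 0.004  0.008 ] -1.4163 0.1786 0.0041
rod mid [222 254] [ 0.6155 -0.1171  0.021 ]
red [[ 0.5311 -0.1263  0.008 ]]
red [[ 0.6947 -0.1305  0.008 ]]
```

Request:
step_arm:
  slide:
    - [0,0.01,0.02]
    - [0,0.02,0.045]
    - [0,0.031,0.065]
    - [0,0.031,0.074]
    - [0,0.031,0.077]
    - [0,0.031,0.079]
    - [0,0.031,0.08]
    - [0,0.031,0.08]
  turn:
    - [0,0,0]
    - [0,0,0]
    - [0,0,0]
    - [0,0,0]
    - [0,0,0]
    - [0,0,0]
    - [0,0,0]
    - [0,0,0]

```text
time: 11.58
ee_pos: [0.6136, -0.1113, 0.0319]
ee_rot: [179.9, 0.3, -1.3]
ft_force: [-11.5, -0.8, 18.1]
gripper_width: 0.0427
```

Request:
step_arm:
  slide:
    - [0,0.001,0]
    - [0,0.003,0]
    - [0,0.006,0]
    - [0,0.009,0]
    - [0,0.012,0]
    - [0,0.015,0]
    - [0,0.018,0]
    - [0,0.02,0]
    - [0,0.022,0]
    - [0,0.0225,0]
    - [0,0.0225,0]
    - [0,0.0225,0]
  turn:
    - [0,0,0]
    - [0,0,0]
    - [0,0,0]
    - [0,0,0]
    - [0,0,0]
    - [0,0,0]
    - [0,0,0]
    - [0,0,0]
    - [0,0,0]
    - [0,0,0]
    - [0,0,0]
    - [0,0,0]

```text
time: 12.58
ee_pos: [0.6132, -0.1341, 0.0317]
ee_rot: [179.9, 0.2, -1.3]
ft_force: [-9.5, -1.3, 15.5]
gripper_width: 0.0422
```

Request:
step_arm:
  slide:
    - [0,0,-0.006]
    - [0,-0.01,-0.03]
    - [0,-0.03,-0.06]
    - [0,-0.04,-0.09]
    - [0,-0.04,-0.1]
    - [0,-0.04,-0.1]
    - [0,-0.04,-0.1]
  turn:
    - [0,0,0]
    - [0,0,0]
    - [0,0,0]
    - [0,0,0]
    - [0,0,0]
    - [0,0,0]
    - [0,0,0]

```text
time: 13.17
ee_pos: [0.6166, -0.0937, 0.1315]
ee_rot: [180.0, -0.0, -1.3]
ft_force: [0.2, -0.8, -0.7]
gripper_width: 0.0427
```

```bash
python3 - <<'E'
from h import *
import cell
i=camera_info("wrist");im=camera("wrist");cv2.imwrite("pics/w4.png",im);print(i)
import json;json.dump({k:np.asarray(v).tolist() for k,v in i.items()},open("i4.json","w"))
E
```

```text
{'vfov': 61.28281870063151, 'cx': 249.64693785325727, 'cy': 190.43283725797457, 'eye': array([ 0.61812124, -0.01454896,  0.27402939]), 'attitude': array([-18.15655841,  -0.09825364,  -1.33546782])}
```

View pics/w4.png

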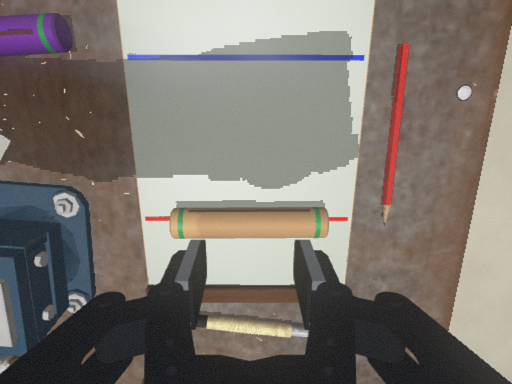

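The wrist view shows the rod at rows 206–238 with the red line at row 219 beyond both ends. Next I'll move the arm away, then check from both cameras.

```bash
python3 - <<'E'
from h import *
import json
i={k:np.array(v) for k,v in json.load(open("i4.json")).items()};im=cv2.imread("pics/w4.png");M=masks(im);w=M["wood"]|M["red"]
c=np.r_[185:312];e=[np.nonzero(w[195:245,k])[0]+195 for k in c];mid=[(a[0]+a[-1])/2 for a in e]
W=ray("wrist",np.c_[c,mid],.021,i);a,b=np.polyfit(W[:,0]-.6155,W[:,1],1);print("rod y",b.round(4),np.degrees(a).round(2))
for s in(slice(146,166),slice(332,346)):
    ys,xs=np.nonzero(M["red"][212:226,s]);print("red",ray("wrist",[[xs.mean()+s.start,ys.mean()+212]],.008,i).round(4))
E
```

```text
rod y -0.1262 -1.31
red [[ 0.5323 -0.126   0.008 ]]
red [[ 0.6949 -0.1299  0.008 ]]
```

Request:
step_arm:
  slide:
    - [-0.01,0.01,-0.03]
    - [-0.02,0.03,-0.06]
    - [-0.03,0.06,-0.1]
    - [-0.05,0.1,-0.1]
    - [-0.06,0.13,-0.1]
    - [-0.08,0.16,-0.1]
    - [-0.1,0.19,-0.1]
    - [-0.12,0.22,-0.1]
    - [-0.14,0.25,-0.1]
    - [-0.16,0.28,-0.1]
    - [-0.16,0.28,-0.1]
    - [-0.16,0.28,-0.1]
  turn:
    - [0,0,0]
    - [0,0,0]
    - [0,0,0]
    - [0,0,0]
    - [0,0,0]
    - [0,0,0]
    - [0,0,0]
    - [0,0,0]
    - [0,0,0]
    - [0,0,0]
    - [0,0,0]
    - [0,0,0]

```text
time: 14.22
ee_pos: [0.4474, -0.3723, 0.2294]
ee_rot: [-179.9, 0.2, -1.6]
ft_force: [0.3, 1.4, -0.4]
gripper_width: 0.0429
```

```bash
python3 - <<'E'
from h import *
im=camera("top");cv2.imwrite("pics/t5.png",im);print(observe()["joint_pos"])
report("top",dict(wood=(272,143,302,225),blue=(210,137,230,238)),im)
M=masks(im)
for a,b in((143,150),(224,232)):
    ys,xs=np.nonzero(M["red"][a:b,275:298])
    if len(xs):print("red",ray("top",[[xs.mean()+275,ys.mean()+a]],.008).round(4))
E
```

```text
[ 47.59871488  25.87042473 -19.07023994  96.42229426   9.49415592
  59.43389924  24.0008546 ]
wood [279 143  13  82 879] [ 0.6184 -0.1262  0.021 ] -1.1694 0.1613 0.0275
blue [217 142   5  88 192] [0.6161 0.0049 0.008 ] -1.3432 0.176 0.0051
red [[ 0.6957 -0.1299  0.008 ]]
red [[ 0.5317 -0.1267  0.008 ]]
```

View pics/t5.png

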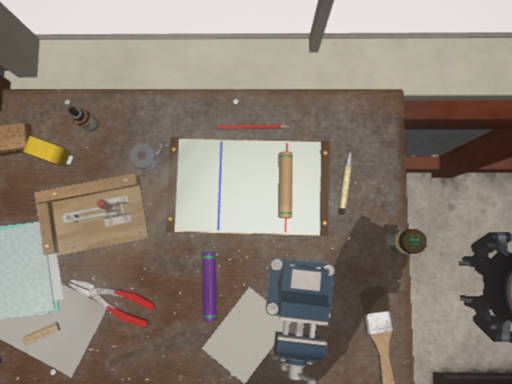

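The top view shows the dowel on the red line at (286,185), with the cutter, pencil and spool where they were. Both cameras put it about 2 mm off centre, within the 7 mm allowed, so I'm handing in.

```bash
python3 -c "
from h import *
s=observe();print(abs(s['joint_vel']).max(),s['ft_force']);print(hand_in())"
```

```text
2.080868059547076 [ 0.32533778  1.71837728 -0.3912977 ]
the job is handed in; nothing more can be done
None
```

The wooden dowel now lies along the red line, and I have handed the job in; the hand-in gives no verdict. I rolled it about 65 mm in five short strokes, with two fingertips on its top and about 12–18 N of pressure. The rod moved about half as far as the fingertips (roughly 57 mm measured over the first four strokes for 54 mm expected), so it rolled rather than dragged. It was never gripped or picked up.

**Final checks:** The wrist and top cameras agreed that the dowel is about 2 mm off the centre of the line, within 1° of parallel and a few mm off along it. The cutter, pencil and spool look unmoved in the top view; I judged that by eye and did not measure it. The arm ended at about 14 s, well clear of everything.

**Disagreements:**
- **Mid-task readings:** My automatic rod measurement was thrown off twice when other brown areas entered the wrist picture. I re-measured with the arm raised before the last stroke.
- **Side force:** During the last stroke the wrist felt about 10–12 N along the rod, up from 3–5 N before. The dowel showed no harm from it.

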